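# Check the oven casing with the tester pen

## Task

The little worktop oven has to be checked before it is used again. First push its door shut until it snaps home on its catch; then take the red tester pen from its stand and, keeping the pen upright, press its brass tip gently on the bare brass centre of the yellow-ringed test point on the oven's roof (not the blue-ringed one) so that the sprung tip is pushed in about half-way. Finish while still holding the pen there, and leave the jars and the tin alone.

Things in the scene. Friction and masses are not known exactly. Their poses are not given: they have to be found in the camera images.
- oven: small worktop oven, fixed, 170 deep (x) x 300 wide (y) x 165 mm high, steel, with the door at the front left and two grey controls at the front right. Origin: centre of its underside on the worktop; x points from its front to its back (away from the robot), z up. The flat roof is at z = 165 mm; the front plane is at x = -85 mm
- oven_hinge (a point): point on the upright hinge axis of the oven door, half-way up the door, in the front plane of the oven; fixed to the oven, with its axes. The door reaches 200 mm from here towards -y when shut, from 30 to 155 mm above the worktop, and is 16 mm thick, in front of the front plane (-x)
- oven_door (a joint): oven door angle in rad, 0 = fully shut, grows as the free (right) edge swings out towards the robot. A sprung roller catch takes hold in the last 0.06 rad: about 4 N at the free edge is needed to get past it, then it pulls the door shut and keeps it at 0; the door stays where it is left at wider angles
- door_push (a point): point on the outer face of the door, moving with it, 120 mm from the hinge and from the worktop, 35 mm below the door's upper edge: flat clear place to push. x points into the oven, square to the face; y along the door to the hinge; z up. The upright bar handle is 63 mm nearer the free edge and stands 25 mm off the face
- point_yellow_top (a point): centre of the top of the yellow-ringed test point on the oven roof: fixed disc 36 mm across with a bare brass centre 20 mm across, its top 2.4 mm above the roof. The spot to be touched
- point_blue_top (a point): the same of the blue-ringed test point, which is not to be used; the two points may change places
- stand: fixed grey pen stand, block 60 x 60 x 60 mm on a foot 84 mm square; origin at the centre of its underside; an upright hole 20 mm wide in the middle, right through
- tester_grip (a point): grip centre of the red tester pen (80 g), which stands tip down in its stand, 115 mm above the worktop. z along the pen, tip to cap. Grip square, 22 x 22 mm, sides along x and y, from 41 mm below (round black collar 32 mm wide, 7 mm high, resting on the stand) to 45 mm above; cap ends 58 mm above. Under the collar a round nose 15 mm wide, 34 mm long; the pen must rise 60 mm to leave the stand
- tester_tip (a point): lowest point of the pen's round brass tip (8 mm across), on the pen's axis, 107 mm below tester_grip when not pressed
- tester_plunger (a joint): how far the sprung brass tip is pushed into the pen, in m: 0 free, 0.012 at its stop; 0.6 N starts it and 0.4 N more for each mm, so about 3 N at half-way (0.006)
- jar_honey: honey jar with a red lid, 55 x 59 x 85 mm, loose, right of the oven; origin at the centre of its underside. To be left alone
- fish_tin: low round tin, 86 mm across, 40 mm high, loose, at the left; origin at the centre of its underside. To be left alone
- jar_jam: jam jar with a red lid, 61 mm across, 75 mm high, loose, left of the oven; origin at the centre of its underside. To be left alone

How it is judged:
By the outcome, as a careful person would: the job done as asked, in the order asked, and still so for the second after the job is handed in, while the arm keeps its last pose, push and grip.
It also fails if it takes over 58 s, if anything falls off the work surface, if the arm or the gripper's body presses on something with over 40 N, if the wrist force passes 120 N, or if a joint passes its speed limit or range.

## Robot

A 7-joint arm with a two-finger parallel gripper is mounted at the origin on a cart in front of the work surface, level with it; the furniture and walls round the work are solid. World frame = base frame: x ahead of the robot, y to its left, z up, the work surface at z = 0. Lengths are in mm, angles in rad, forces in N, time in s.
With the tool pointing down it reaches from about 400 to 925 mm from the base axis. Payload 5.6 kg.
Tool frame: the origin (TCP) lies midway between the tips of the shut fingers; the grasp point (between the pads) lies 19 mm behind it; z points along the fingers, y is the line along which they close (so a half turn about z gives the same grasp; the last joint's range is limited). The gripper opens to 85 mm and grips with 20 to 120 N. Pads are 22 mm wide; open, the fingers measure 114 mm over their backs; the gripper's body (76 mm by 85 mm) begins 54 mm behind the grasp point. The pads swing forward as they close: fully open they stand 13 mm farther back than shut.
Start: joints at [-1.19, 0.468, -0.012, 1.603, 0.006, 1.071, -0.056], TCP at [267.337, 592.486, 231.29] pointing down, gripper open.
Joint ranges: [-2.53, 2.53], [-0.31, 2.02], [-1.57, 1.55], [0.28, 2.44], [-1.29, 4.43], [0.15, 1.84], [-2.92, 2.92]. Speed limits (rad/s): [2.57, 2.57, 3.14, 3.14, 3.14, 3.14, 3.14].

## Interface

Orientations are given as [roll, pitch, yaw] about the fixed x, y, z axes, in that order (R = Rz(yaw) Ry(pitch) Rx(roll)).
In Python, from bench import arm gives the robot as it stands.
- The arm moves only by the shell command python3 -m creep 'ROWS' [OPENING] [FORCE]. ROWS is JSON, one flat list of numbers, 6 for each row, row after row: the shift along the world's x, y, z each as a share of 0.25 m, from -1 to 1, then the turn, a rotation vector about the world's x, y, z each as a share of 60 degrees, from -1 to 1. A call has 1 to 10 rows; each row shifts and turns the commanded pose from where the row before left it; what a row does not reach is not made up. A row lasts 1/8 s, in which the tool goes at most 62.5 mm and 10.7 degrees, less where a joint would pass 70% of its speed; a pose out of reach is approached as far as the arm can. A call with a number of a shift or a turn outside -1 to 1 is refused whole. A call with a gripper value outside its range is refused whole. OPENING is the opening, from 0 (shut) to 1 (fully open), set as the call begins (- or left out, the last holds). The fingers move at their own pace and stop on an object; FORCE is the grip in N (left out, the last holds). Time passes only in rows, so rows that do not move let the fingers close. It gives the time, the measured TCP pose, the force, the opening and the grip force at its end, in the units of the state.
- arm.sense(): the state, without advancing time (a new reading comes with each control period).
- arm.capture(name): name is "scene" or "top"; returns the picture (480x640x3 uint8, red, green, blue); there is no depth.
- arm.camera_info(name): a dict with "intrinsics" (3x3 intrinsics, pixels), "dist" ([k1, k2, p1, p2, k3] as OpenCV has them; the pictures are not rectified), "rvec" (rotation vector, rad) and "tvec" (3), from world to camera coordinates, as OpenCV has them. Camera axes: x right, y down, z forward; pixel columns grow to the right and rows downward; lengths in mm; the calibration is good to about 2 mm. A picture is of the moment at which its call begins. camera_info takes no time and is no camera call.
- arm.job_done(): hands the job in; it is judged then, once.
Trained networks look in the newest picture that a camera, given by its name, has taken for a name from the list of things; names that differ only in an ending like _2 or _b are one class to them, and where a whole thing is asked for, a point or a joint stands for the part that bears it (a point fixed in the world has none). Each returns a list of dicts, best first, with "confidence" (0 to 1); they miss things now and then, are a little off and sometimes report something else, mostly with a low value. They report only what shows in the picture. A call takes as long as a camera call.
- arm.trace(camera, query): "region" (480x640 bool, what is visible of it) and "point" ([column, row] in pixels, amid what is visible of it).
- arm.place_of(camera, query): "point" ([column, row] in pixels: a listed point, or the origin of a listed thing).
The state is a dict: "clock": time; "joint_pos": joint angles; "joint_vel": joint speeds; "joint_torque": joint torques, N m; "tool_pos": TCP position; "orientation": TCP orientation; "force": force on the tool from outside, world axes, zero at the start; "ft_torque": the same for the moment, N m; "gripper_width": finger opening in mm; "gripper_force": force on a finger pad.
Only numpy, scipy, OpenCV 4.12 (cv2) and the standard library are available. Lean on these libraries where they do the work, as an engineer would, in place of code of your own. Each camera call takes 0.05 s, during which the arm holds its last target. There are 200 camera calls.

## Working session

There is one attempt and no reset: what is moved stays moved. The work goes in short steps, Python scripts to look and compute and a shell command to move; the robot and the scene stay as the last step left them, time stands still between calls to the robot, and variables do not carry over. Pictures are saved under pics/ and viewed, at most 10 in all, crops included, and the job is handed in when it is done.

```bash
mkdir -p pics; ls; cat > h.py <<'E'
import numpy as np, cv2
from bench import arm
def cam(n):
    i=arm.camera_info(n); return [np.array(i[k],float) for k in("intrinsics","dist","rvec","tvec")]
def ray(n,p):
    K,d,r,t=cam(n); R=cv2.Rodrigues(r)[0]
    u=cv2.undistortPoints(np.array([[p]],float),K,d).ravel()
    return -R.T@t.ravel(), R.T@np.array([u[0],u[1],1])
def at_z(n,p,z):
    o,v=ray(n,p); return o+v*(z-o[2])/v[2]
def tri(ps):
    A=0;b=0
    for n,p in ps.items():
        o,v=ray(n,p); v=v/np.linalg.norm(v); M=np.eye(3)-np.outer(v,v); A=A+M;b=b+M@o
    x=np.linalg.solve(A,b)
    e=[np.linalg.norm(np.cross(x-ray(n,p)[0],ray(n,p)[1]/np.linalg.norm(ray(n,p)[1]))) for n,p in ps.items()]
    return x,max(e)
def proj(n,X):
    K,d,r,t=cam(n); return cv2.projectPoints(np.array(X,float).reshape(-1,3),r,t,K,d)[0].reshape(-1,2)
def save(n,f):
    im=arm.capture(n); cv2.imwrite(f,im[:,:,::-1]); return im
E
python3 - <<'E'
from h import *
for n in("scene","top"): save(n,f"pics/{n}0.png")
for q in["oven","oven_hinge","door_push","point_yellow_top","point_blue_top","stand","tester_grip","tester_tip","jar_honey","fish_tin","jar_jam"]:
    P={}
    for n in("scene","top"):
        r=arm.place_of(n,q)
        print(q,n,[(np.round(x["point"],1).tolist(),round(x["confidence"],2)) for x in r[:2]])
        if r:P[n]=r[0]["point"]
    if len(P)==2: x,e=tri(P); print("   ",x.round(1),round(e,1))
print(arm.sense())
E
```

```text
pics
oven scene [([247.4, 206.2], 0.6), ([312.1, 256.7], 0.58)]
oven top []
oven_hinge scene [([248.9, 207.4], 0.7)]
oven_hinge top [([231.6, 245.2], 0.86)]
    [568.5 256.   89.3] 6.1
door_push scene [([229.9, 226.2], 0.57), ([310.6, 217.3], 0.47)]
door_push top [([264.1, 283.7], 0.84), ([435.5, 294.4], 0.29)]
    [467.5 176.9 121.6] 2.7
point_yellow_top scene [([279.5, 191.1], 0.45)]
point_yellow_top top [([269.5, 230.0], 0.51)]
    [592.6 160.4 163.6] 2.5
point_blue_top scene [([312.3, 215.3], 0.68)]
point_blue_top top [([324.9, 244.6], 0.58)]
    [560.4  30.1 176.1] 0.9
stand scene [([377.5, 390.4], 0.7)]
stand top [([434.4, 296.5], 0.75)]
    [ 435.2 -262.6    5.4] 2.9
tester_grip scene [([383.9, 346.0], 0.68)]
tester_grip top [([449.0, 293.5], 0.45)]
    [ 442.8 -267.   114.2] 3.5
tester_tip scene []
tester_tip top [([263.8, 284.0], 0.47)]
jar_honey scene [([458.1, 326.5], 0.9)]
jar_honey top [([435.1, 205.6], 0.84)]
    [ 675.6 -267.9    2.9] 1.7
fish_tin scene [([171.0, 240.3], 0.93), ([228.0, 226.3], 0.74)]
fish_tin top [([188.6, 239.4], 0.73), ([192.4, 297.4], 0.69)]
    [5
[... 167 characters left out ...]
joint_pos': array([-1.19001943,  0.46748413, -0.01157902,  1.6026968 ,  0.00601699,
        1.07139731, -0.05634416]), 'joint_vel': array([-0.0007151 , -0.0007599 , -0.00023075,  0.00069174,  0.0004587 ,
        0.00131012,  0.00077252]), 'joint_torque': array([ 4.74617791e-04, -5.32252800e+01,  2.22296978e-02, -2.51619029e+01,
        1.16111684e-02,  1.53512832e-03,  1.74799413e-05]), 'tool_pos': array([267.34344247, 592.48781004, 231.3019907 ]), 'orientation': array([3.14154030e+00, 6.15279573e-05, 2.71768963e+00]), 'force': array([-0.00511018, -0.18194672,  0.22811321]), 'ft_torque': array([-0.00140286, -0.03019588,  0.01546141]), 'gripper_force': 0.0, 'gripper_width': 85.26953960129576}
```

View pics/scene0.png

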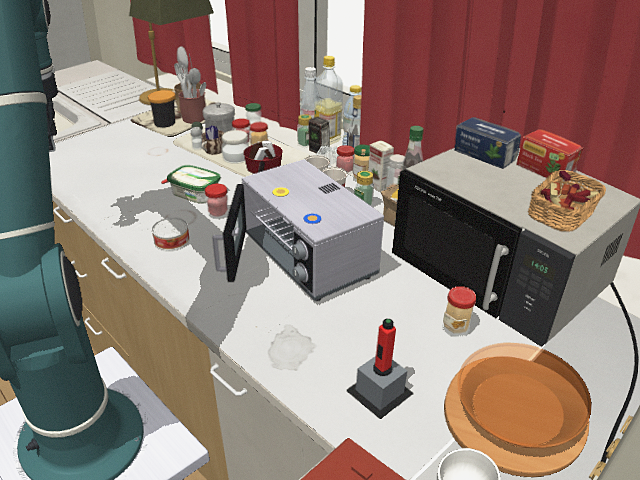

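View pics/top0.png

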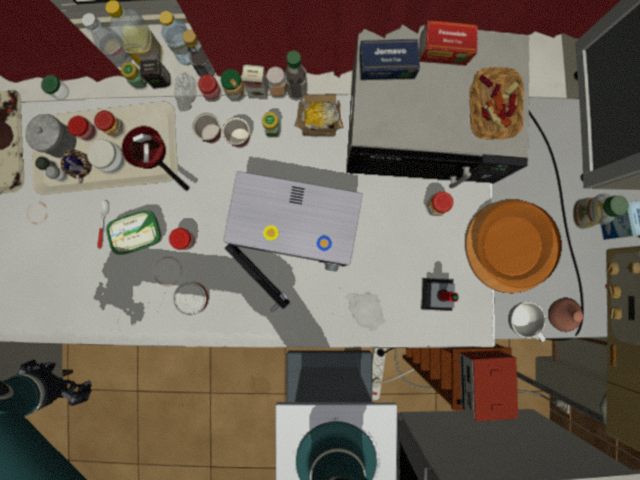

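The scene view shows the door ajar with its free edge at about (232,275), yellow point (281,192), blue point (312,218) and the pen at (387,345). In the top view the hinge is at (231,246), the door's free edge at (285,302), yellow at (271,233), blue at (324,243) and the stand at (437,294).

```bash
python3 - <<'E'
from h import *
for n in("scene","top"):
    im=cv2.imread(f"pics/{n}0.png"); hsv=cv2.cvtColor(im,cv2.COLOR_BGR2HSV)
    y=(cv2.inRange(hsv,(20,110,120),(35,255,255)))
    b=(cv2.inRange(hsv,(100,120,80),(125,255,255)))
    for nm,m,p in(("y",y,proj(n,[592,160,167])[0]),("b",b,proj(n,[560,30,167])[0])):
        k=np.zeros_like(m); cv2.circle(k,(int(p[0]),int(p[1])),17,255,-1)
        c=np.argwhere(m&k)[:,::-1]
        h=cv2.convexHull(c.astype(np.int32)); M=cv2.moments(h); ct=(M['m10']/M['m00'],M['m01']/M['m00'])
        print(n,nm,len(c),np.round(ct,1),at_z(n,ct,167.4).round(1))
for q,z in(("oven",165),("stand",60),("tester_grip",150)):
    r=arm.trace("top",q)
    for x in r[:1]:
        m=x["region"].astype(np.uint8); cs=max(cv2.findContours(m,0,1)[0],key=cv2.contourArea)
        bx=cv2.boxPoints(cv2.minAreaRect(cs)); print(q,x["confidence"],m.sum(),bx.round(1).tolist())
        B=np.array([at_z("top",p,z) for p in bx]); d=np.diff(np.vstack([B,B[:1]]),axis=0)
        print(B.round(0).tolist(),np.linalg.norm(d,axis=1).round(0),np.degrees(np.arctan2(d[:,1],d[:,0])).round(1))
r=arm.trace("scene","tester_grip"); x=r[0]; m=x["region"]; a=np.argwhere(m); print("pen scene",x["confidence"],a.min(0),a.max(0), x["point"])
im=cv2.imread("pics/top0.png")[150:330,200:470]; cv2.imwrite("pics/c1.png",cv2.resize(im,None,fx=2.9,fy=2.9,interpolation=2)[:600])
E
```

```text
scene y 94 [280.3 191.4] [586.7 154.8 167.4]
scene b 84 [312.  218.1] [563.1  32.5 167.4]
top y 176 [270.7 232.5] [588.5 155.6 167.4]
top b 98 [323.8 242.8] [564.4  33.1 167.4]
oven 0.94 10141 [[212.6999969482422, 301.1000061035156], [235.0, 170.3000030517578], [362.20001220703125, 192.0], [339.8999938964844, 322.79998779296875]]
[[430.0, 289.0, 165.0], [735.0, 241.0, 165.0], [683.0, -56.0, 165.0], [381.0, -4.0, 165.0]] [309. 302. 306. 297.] [  -9.1 -100.   170.1   80.5]
stand 0.97 837 [[421.0, 278.0], [454.0, 278.0], [454.0, 310.0], [421.0, 310.0]]
[[482.0, -214.0, 60.0], [482.0, -298.0, 60.0], [401.0, -297.0, 60.0], [402.0, -213.0, 60.0]] [84. 81. 84. 80.] [-90.2 179.4  89.6  -0.5]
tester_grip 0.6 230 [[436.3999938964844, 299.70001220703125], [437.3999938964844, 288.29998779296875], [458.70001220703125, 290.1000061035156], [457.79998779296875, 301.5]]
[[432.0, -230.0, 150.0], [459.0, -232.0, 150.0], [455.0, -283.0, 150.0], [428.0, -281.0, 150.0]] [27. 51. 27. 51.] [ -5.4 -95.  174.5  84.9]
pen scene 0.7 [319 372] [375 395] [381.1, 347.7]
```

View pics/c1.png

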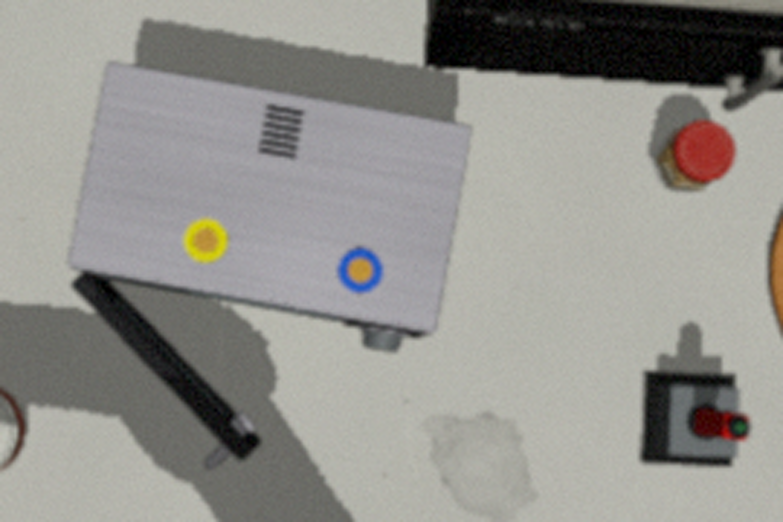

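```bash
python3 - <<'E'
from h import *
c=lambda p:np.array(p)/2.9+[200,150]
C=np.array([at_z("top",c(p),165) for p in((108,63),(470,127),(435,333),(70,265))])
d=np.diff(np.vstack([C,C[:1]]),axis=0); print(C.round(1).tolist(),np.linalg.norm(d,axis=1).round(),np.degrees(np.arctan2(d[:,1],d[:,0])).round(1),C.mean(0).round(1))
print("pencap",tri({"top":c((738,427)),"scene":(388,321)}), at_z("top",c((738,427)),173))
f=[(643,372),(734,376),(731,465),(641,460)]
F=np.array([at_z("top",c(p),8) for p in f]);print("foot",F.round(1).tolist(),F.mean(0))
# door outer face line & free edge at z=155
print("door",[at_z("top",c(p),155).round(1).tolist() for p in((78,285),(242,458),(260,438),(95,275))])
print(at_z("scene",(388,321),173), at_z("scene",(377,388),8))
E
```

```text
[[731.7, 235.4, 165.0], [678.6, -56.0, 165.0], [513.8, -27.1, 165.0], [568.1, 264.1, 165.0]] [296. 167. 296. 166.] [-100.3  170.    79.4   -9.9] [623.  104.1 165. ]
pencap (array([ 439.23209929, -266.98798878,  171.48554349]), np.float64(0.5033175277666638)) [ 438.96066168 -266.17733187  173.        ]
foot [[481.3, -226.6, 8.0], [477.3, -310.2, 8.0], [396.7, -306.6, 8.0], [401.8, -224.1, 8.0]] [ 439.25678503 -266.88481735    8.        ]
door [[552.6, 259.3, 155.0], [414.3, 126.5, 155.0], [430.2, 112.1, 155.0], [560.7, 245.6, 155.0]]
[ 438.31242185 -268.24844292  173.        ] [ 439.23950928 -261.48700266    8.        ]
```

Oven: centre (623,104), yaw -10°, hinge (564,257), door about 36° open. Yellow point at (588,155), pen at (439,-267). All of it fits the given sizes. Moving to the outside of the door with the fingers shut.

```bash
python3 -m creep '[0.08,-0.18,0,0,0,0.12, 0.08,-0.18,0,0,0,0.12, 0.08,-0.18,0,0,0,0, 0.08,-0.18,0,0,0,0, 0.08,-0.18,0,0,0,0, 0.08,-0.18,0,0,0,0, 0.08,-0.18,0,0,0,0, 0.07,-0.18,0,0,0,0, 0,0,0,0,0,0]' 0 40
```

```text
clock: 2.52
tool_pos: [426.4, 228.7, 231.6]
orientation: [-3.141, 0.001, 2.962]
force: [-0.1, 1.6, -0.2]
gripper_width: -0.2
gripper_force: 0.0
```

```bash
python3 -m creep '[0,0,-0.12,0,0,0, 0,0,-0.12,0,0,0, 0,0,-0.12,0,0,0, 0,0,-0.1,0,0,0, 0.04,-0.04,0,0,0,0, 0.04,-0.05,0,0,0,0, 0.04,-0.04,0,0,0,0, 0,0,0,0,0,0]'
python3 -m creep '[0.03,-0.035,0,0,0,0, 0.03,-0.035,0,0,0,0, 0.03,-0.03,0,0,0,0, 0.03,-0.03,0,0,0,0, 0.03,-0.025,0,0,0,0, 0.03,-0.025,0,0,0,0, 0.02,-0.01,0,0,0,0, 0,0,0,0,0,0]'
```

```text
clock: 3.52
tool_pos: [456.5, 198.8, 117.2]
orientation: [3.141, 0.002, 2.966]
force: [-0.3, -0.3, -0.2]
gripper_width: 0.0
gripper_force: 0.0
clock: 4.53
tool_pos: [505.2, 152.1, 116.2]
orientation: [-3.141, 0.0, 2.968]
force: [0.8, -0.6, -0.2]
gripper_width: 0.3
gripper_force: 0.0
```

Force is still small. I'll push through the catch in small steps.

```bash
python3 -m creep '[0.02,-0.008,0,0,0,0, 0.02,-0.008,0,0,0,0, 0.012,-0.004,0,0,0,0, 0,0,0,0,0,0]'
python3 -m creep '[0.008,-0.002,0,0,0,0, 0.008,-0.002,0,0,0,0, 0,0,0,0,0,0]'; python3 - <<'E'
from h import *
save("top","pics/t2.png"); save("scene","pics/s2.png")
a=cv2.imread("pics/t2.png")[180:330,200:360]; b=cv2.imread("pics/s2.png")[150:300,180:400]
cv2.imwrite("pics/c2.png",np.hstack([cv2.resize(a,(400,375)),cv2.resize(b,(400,375))]))
E
```

```text
clock: 5.03
tool_pos: [517.9, 147.6, 116.3]
orientation: [3.141, 0.0, 2.969]
force: [-1.2, 0.1, 0.6]
gripper_width: -0.2
gripper_force: 0.6
clock: 5.4
tool_pos: [517.8, 147.5, 116.2]
orientation: [-3.14, -0.008, 2.971]
force: [-14.1, 2.5, 13.0]
gripper_width: -0.3
gripper_force: 7.1
```

View pics/c2.png

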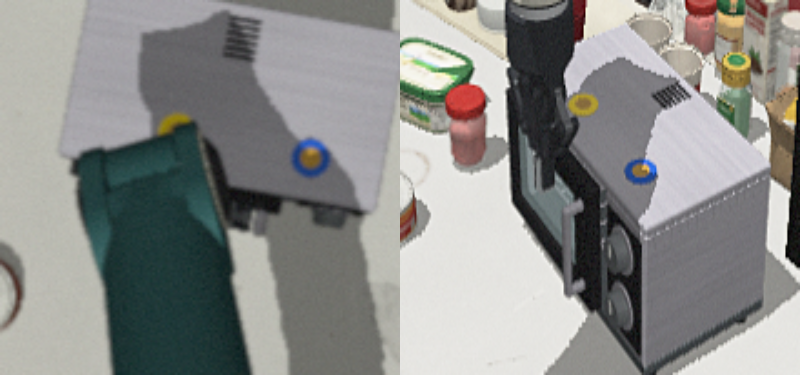

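The door sits flush and the push met a hard stop at 14 N, so it is shut. Backing off, rising and going to the pen.

```bash
python3 -m creep '[-0.08,0.014,0,0,0,0, -0.08,0.014,0,0,0,0, 0,0,0.15,0,0,0, 0,0,0.2,0,0,0, 0,0,0.15,0,0,0, 0,-0.18,0,0,0,0.05, 0,-0.18,0,0,0,0.05, 0,-0.18,0,0,0,0, 0,-0.18,0,0,0,0, 0,-0.18,0,0,0,0]' 1 40
python3 -m creep '[-0.03,-0.18,0,0,0,0, -0.03,-0.18,0,0,0,0, -0.03,-0.18,0,0,0,0, -0.03,-0.18,0,0,0,0, 0,0,0,0,0,0, 0,0,0,0,0,0]'
python3 - <<'E'
from h import *
n=proj
save("top","pics/t3.png"); im=save("scene","pics/s3.png")
for q in("point_yellow_top","door_push"):
  P={}
  for n in("scene","top"):
    r=arm.place_of(n,q); print(q,n,[(np.round(x["point"],1).tolist(),round(x["confidence"],2)) for x in r[:2]])
    if r:P[n]=r[0]["point"]
  if len(P)==2: print(tri(P))
a=cv2.imread("pics/t3.png")[160:330,200:480]; b=cv2.imread("pics/s3.png")[150:420,180:440]
cv2.imwrite("pics/c3.png",np.hstack([cv2.resize(a,(440,270)),b]))
E
```

```text
clock: 6.75
tool_pos: [482.0, -73.2, 241.4]
orientation: [-3.141, 0.001, 3.074]
force: [0.8, 0.2, -0.1]
gripper_width: 85.3
gripper_force: 0.0
clock: 7.5
tool_pos: [452.0, -251.0, 241.1]
orientation: [3.141, -0.0, 3.074]
force: [0.5, 0.3, 0.4]
gripper_width: 85.3
gripper_force: 0.0
point_yellow_top scene [([279.0, 194.2], 0.68)]
point_yellow_top top [([269.2, 232.2], 0.46)]
(array([589.20294899, 160.73933855, 156.97362244]), np.float64(1.0213172119330105))
door_push scene [([265.5, 224.5], 0.79)]
door_push top [([281.2, 258.3], 0.56)]
(array([529.139913  , 135.82707565, 117.70848242]), np.float64(1.7160535066278113))
```

View pics/c3.png

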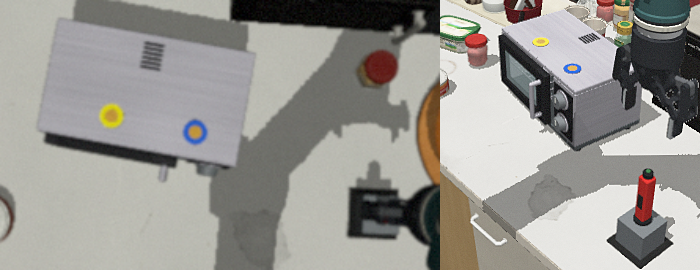

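The picture shows the door shut flush, with the front edge line clean in the top view, and the pen still upright in its stand. Centring over the pen and going down.

```bash
python3 -m creep '[-0.052,-0.064,0,0,0,0, 0,0,-0.15,0,0,0, 0,0,-0.15,0,0,0, 0,0,-0.12,0,0,0, 0,0,-0.1,0,0,0, 0,0,0,0,0,0]'
python3 -m creep '[0,0,0,0,0,0, 0,0,0,0,0,0, 0,0,0,0,0,0, 0,0,0,0,0,0, 0,0,0,0,0,0, 0,0,0,0,0,0]' 0 50
```

```text
clock: 8.55
tool_pos: [437.8, -266.5, 109.8]
orientation: [3.14, -0.004, 3.074]
force: [-0.5, -0.3, -0.4]
gripper_width: 85.4
gripper_force: 0.0
clock: 9.3
tool_pos: [439.3, -267.7, 112.0]
orientation: [-3.141, 0.001, 3.074]
force: [-1.1, 1.3, 5.1]
gripper_width: 21.6
gripper_force: 50.2
```

```bash
python3 -m creep '[0,0,0.06,0,0,0, 0,0,0.1,0,0,0, 0,0,0.12,0,0,0, 0,0,0.15,0,0,0, 0,0,0.15,0,0,0, 0,0,0.15,0,0,0, 0,0,0.07,0,0,0, 0,0,0,0,0,0, 0,0,0,0,0,0]'
```

```text
clock: 10.42
tool_pos: [438.2, -267.2, 310.5]
orientation: [3.141, -0.001, 3.074]
force: [-0.0, -0.0, -0.2]
gripper_width: 21.3
gripper_force: 49.5
```

```bash
python3 -m creep '[0.06,0.16,0,0,0,0, 0.06,0.17,0,0,0,0, 0.06,0.17,0,0,0,0, 0.06,0.17,0,0,0,0, 0.06,0.17,0,0,0,0, 0.06,0.17,0,0,0,0, 0.06,0.17,0,0,0,0, 0.06,0.17,0,0,0,0, 0.06,0.17,0,0,0,0, 0.06,0.17,0,0,0,0]'
python3 -m creep '[0,0,-0.08,0,0,0, 0,0,0,0,0,0, 0,0,0,0,0,0]'
python3 - <<'E'
from h import *
s=arm.sense(); print(s["tool_pos"])
save("top","pics/t4.png"); save("scene","pics/s4.png")
for q in("tester_tip","tester_grip","point_yellow_top"):
  P={}
  for n in("scene","top"):
    r=arm.place_of(n,q); print(q,n,[(np.round(x["point"],1).tolist(),round(x["confidence"],2)) for x in r[:2]])
    if r:P[n]=r[0]["point"]
  if len(P)==2: print(tri(P))
x,y,z=s["tool_pos"]; p=proj("scene",[[x,y,z-104],[588,155,167.4]]); print(p)
b=cv2.imread("pics/s4.png")[90:240,200:380]; cv2.imwrite("pics/c4.png",cv2.resize(b,(720,600),interpolation=2))
E
```

```text
clock: 11.68
tool_pos: [588.6, 156.1, 309.6]
orientation: [-3.14, -0.003, 3.074]
force: [0.6, -0.6, -0.6]
gripper_width: 21.5
gripper_force: 49.5
clock: 12.05
tool_pos: [588.8, 154.1, 291.1]
orientation: [-3.141, -0.001, 3.072]
force: [-0.5, -0.2, -1.0]
gripper_width: 21.6
gripper_force: 49.5
[588.82357245 154.05450017 291.1115532 ]
tester_tip scene []
tester_tip top []
tester_grip scene [([280.4, 140.1], 0.7), ([215.7, 215.9], 0.69)]
tester_grip top [([280.1, 258.6], 0.66)]
(array([534.24690453, 112.18721813, 319.96814372]), np.float64(14.828163314248497))
point_yellow_top scene [([278.9, 193.8], 0.6), ([457.9, 325.0], 0.53)]
point_yellow_top top []
[[281.08124801 183.19618845]
 [280.70064238 191.18015363]]
```

View pics/c4.png

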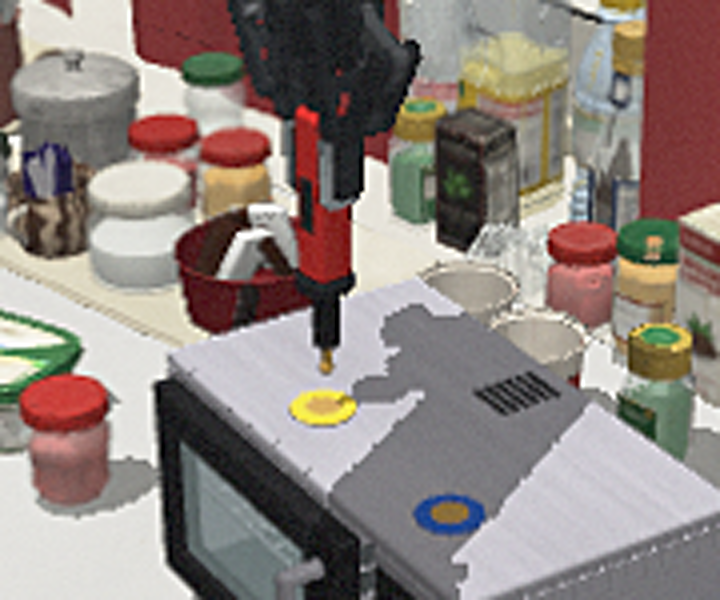

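Tip at about (281.5,183), as predicted; yellow disc centre at (280.8,191.7). The tip is straight above the brass centre. Lowering in small steps while I watch the force, and checking that the pen is upright.

```bash
python3 - <<'E'
from h import *
s=arm.sense();x,y,z=s["tool_pos"]
print((proj("scene",[[x,y,z-104],[x,y,z-80],[x,y,z+15],[588,155,167.4]])-[200,90])*4)
E
python3 -m creep '[-0.003,0.004,-0.03,0,0,0, 0,0,-0.03,0,0,0, 0,0,0,0,0,0, 0,0,0,0,0,0]'
python3 -m creep '[0,0,-0.012,0,0,0, 0,0,-0.008,0,0,0, 0,0,0,0,0,0, 0,0,0,0,0,0]'
```

```text
[[323.43921011 371.32411765]
 [322.45317257 331.56862483]
 [318.46626157 166.16995884]
 [322.80256951 404.7206145 ]]
clock: 12.95
tool_pos: [588.1, 156.0, 276.2]
orientation: [-3.142, -0.0, 3.074]
force: [0.9, 0.9, 0.1]
gripper_width: 21.4
gripper_force: 49.5
clock: 13.45
tool_pos: [588.1, 156.0, 271.3]
orientation: [3.142, 0.0, 3.074]
force: [1.0, -0.1, -0.6]
gripper_width: 21.5
gripper_force: 49.6
```

```bash
python3 -m creep '[0,0,-0.008,0,0,0, 0,0,0,0,0,0, 0,0,0,0,0,0]'
python3 -m creep '[0,0,-0.008,0,0,0, 0,0,0,0,0,0, 0,0,0,0,0,0]'
python3 -m creep '[0,0,-0.006,0,0,0, 0,0,0,0,0,0, 0,0,0,0,0,0]'
python3 - <<'E'
from h import *
F=[]
for i in range(10):
    im=arm.capture("scene"); F.append(arm.sense()["force"])
print(np.mean(F,0),np.std(F,0),arm.sense()["tool_pos"])
cv2.imwrite("pics/s5.png",im[:,:,::-1]); b=cv2.imread("pics/s5.png")[130:220,230:330]; cv2.imwrite("pics/c5.png",cv2.resize(b,(666,600),interpolation=2))
E
```

```text
clock: 13.82
tool_pos: [588.1, 156.0, 269.4]
orientation: [3.141, 0.0, 3.074]
force: [-0.6, 0.4, 0.4]
gripper_width: 21.6
gripper_force: 49.7
clock: 14.2
tool_pos: [588.2, 156.0, 267.4]
orientation: [3.141, 0.0, 3.074]
force: [-0.3, -0.2, 0.4]
gripper_width: 21.5
gripper_force: 49.8
clock: 14.58
tool_pos: [588.2, 156.0, 265.9]
orientation: [3.141, 0.0, 3.074]
force: [-0.6, 0.1, 2.1]
gripper_width: 21.3
gripper_force: 49.9
[-0.08763801  0.13978363  1.91490707] [0.32592508 0.36645571 0.56922884] [588.12067844 156.04399679 265.81129449]
```

View pics/c5.png

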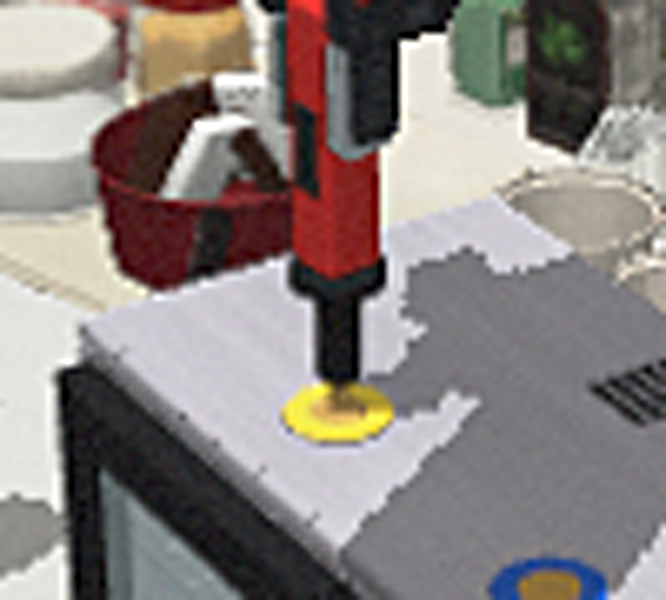

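The nose is centred over the yellow disc, with the tip at crop (342,405) and the disc centre at (338,412), so it is on the brass and the pen is upright. The force puts the plunger about 5 mm in; going a touch lower.

```bash
python3 -m creep '[0,0,-0.003,0,0,0, 0,0,0,0,0,0, 0,0,0,0,0,0, 0,0,0,0,0,0]'
python3 - <<'E'
from h import *
F=[]
for i in range(16):
    arm.capture("top"); F.append(arm.sense()["force"][2])
print(np.mean(F),np.std(F)/4,arm.sense()["tool_pos"],arm.sense()["gripper_width"])
r=arm.place_of("scene","door_push"); print(r[:1])
E
```

```text
clock: 15.58
tool_pos: [588.1, 156.0, 265.1]
orientation: [3.141, 0.0, 3.074]
force: [0.3, -0.1, 2.5]
gripper_width: 21.7
gripper_force: 49.9
2.24740547839949 0.11662093587178712 [588.1037111  155.9964644  265.08071209] 21.55073750092564
[{'point': [265.0, 223.6], 'confidence': 0.67}]
```

```bash
python3 -c "
from bench import arm
print(arm.job_done())"
```

```text
the job is handed in; nothing more can be done
None
```

The oven door is shut on its catch, and the job is handed in with the gripper holding the upright red pen on the yellow-ringed point's brass centre, its tip pressed in about 6 mm (roughly 3 N); the jars and tin were not touched.

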